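# Sweep paint cakes through the tray's gate into their slot

### The arm

A 6-joint arm with a two-finger parallel gripper is mounted at the origin on the work surface. World frame = base frame: x ahead of the robot, y to its left, z up, the work surface at z = 0. Lengths are in mm, angles in rad, forces in N, time in s.
With the tool pointing down it reaches from about 275 to 750 mm from the base axis. Payload 10.2 kg.
Tool frame: the origin (TCP) lies between the finger pads; the fingertips stand 8 mm ahead of it and the grasp point (between the pads) lies 11 mm behind it; z points along the fingers, x is the direction in which the jaws open and shut, and the axes are right-handed (so a half turn about z gives the same grasp; the last joint's range is limited). The gripper opens to 85 mm and grips with 20 to 120 N. Pads are 22 mm wide; open, the fingers measure 114 mm over their backs; the gripper's body (76 mm by 85 mm) begins 54 mm behind the grasp point. The pads swing forward as they close: fully open they stand 13 mm farther back than shut.
Start: joints at [-1.366, 0.313, 1.498, -0, 1.331, -0.223], TCP at [217.795, -477.699, 239.294] pointing down, gripper open.
Joint ranges: [-2.94, 2.94], [-0.97, 2.17], [0.19, 2.56], [-1.23, 4.37], [0.02, 3.11], [-2.88, 2.88]. Speed limits (rad/s): [2.39, 2.39, 3.01, 3.14, 3.14, 3.14].

### API

Orientations are given as a unit quaternion [w, x, y, z].
In Python, from rig import sense, eyes, ctrl gives the robot as it stands.
- The arm moves only by the tool move_arm, never from a script. Its argument "rows" is a list that holds one entry, the list of rows, each a list of 5 numbers: the shift along the tool's x, y, z in mm, then the turn about the tool's z in units of 6 degrees (1.0 is 6 degrees), then the gripper command: -1 is shut, 1 is fully open, values between are in proportion. In form: [[[dx, dy, dz, roll, jaw], ...]]. A call has 1 to 12 rows; each row is the pose to reach, as a shift and turn from the pose measured when the call began, along the tool's axes at that moment; what a row does not reach only later rows make up. A row lasts 1/8 s, in which the tool goes at most 62.5 mm and 10.7 degrees, less where a joint would pass 70% of its speed; a pose out of reach is approached as far as the arm can. A call with a gripper value outside its range is refused whole. The fingers move at their own pace and stop on an object; "squeeze" is the grip in N (left out, the last holds). Time passes only in rows, so rows that repeat a pose let the fingers close. It gives the time, the measured TCP pose, the force and the opening at its end, in the units of the state.
- sense(): the state, without advancing time (a new reading comes with each control period).
- eyes.capture(name): name is "scene" or "top"; returns a dict with "color" (480x640x3 uint8, blue, green, red), "vertical_fov" (degrees; the focal length in pixels is half the picture's height over the tangent of half this angle, whatever the lens; pixels are square), "cx", "cy" (the principal point, pixels), "xyz" and "attitude" of the camera in the world. Camera axes: x right, y down, z forward; pixel columns grow to the right and rows downward; lengths in mm; the calibration is good to about 2 mm. A picture is of the moment at which its call begins. There is no depth.
- ctrl.finish_job(): hands the job in, once; it reports no verdict.
The state is a dict: "time_s": time; "joints": joint angles; "dq": joint speeds; "tau": joint torques, N m; "eef_pos": TCP position; "ee_rot": TCP orientation; "force": force on the tool from outside, world axes, zero at the start; "wrist_torque": the same for the moment, N m; "grip_width": opening from 0.0 (shut) to 1.0 (fully open).
Only numpy, scipy, OpenCV 4.12 (cv2) and the standard library are available. Lean on these libraries where they do the work, as an engineer would, in place of code of your own. Each camera call takes 0.05 s, during which the arm holds its last target. There are 200 camera calls.

### The job

Put the three loose round cakes of paint away in the beech tray: with the fingertips, sweep them one at a time through the narrow gate, until all three lie in a row wholly inside the slot behind it. Dry cakes chip when pinched, so slide them flat along the tray's floor and never lift or tip them. Leave the eraser, the sharpener and the other things on the desk where they are.

Things in the scene. Friction and masses are not known exactly. Their poses are not given: they have to be found in the camera images.
- tray: a shallow beech paint tray, fixed, 325 mm long (x) by 326 mm wide (y); floor 6 mm thick, rim and inner walls 16 mm higher. Origin on the desk level; x points from the near bay through the gate along the slot, roughly away from the robot (within 0.35 rad), z up. Nearer half: open bay. Far half: the slot between full compartments (tubes, pencils, wax) that take no part.
- bay (a point): the middle of the open bay, on the tray's floor (6 mm above the desk), at tray x = -84 mm, y = 0; axes of the tray. The bay is 167 mm long (x) by 310 mm wide (y) inside its walls. The loose things lie here. In its far wall is a mouth 112 mm wide, whose two splayed cheeks narrow to the gate over 30 mm.
- gate (a point): the middle of the gate, on the tray's floor (6 mm above the desk), at tray x = 30 mm, y = 0; axes of the tray. The gate is a 37 mm gap between two rounded noses of 6 mm radius, 16 mm high; one cake passes at a time. Towards +x the slot begins here, towards -x lie the cheeks and the bay.
- slot_end (a point): the middle of the slot's closed end wall, on the floor, at tray x = 142 mm, y = 0; axes of the tray. The slot runs from the gate to here: 42 mm wide, 112 mm long, open above, its floor level with the bay's; room for the three cakes in a row and 16 mm over. A cake pushed in pushes those before it further along.
- tablet1: a round cake of dry paint, plain brick-brown, 32 mm across and 10 mm thick, about 14 g, lying flat and loose on the floor of the tray's bay. Origin: centre of its underside, z up. The three cakes are alike. It slides easily and only needs pushing.
- tablet2: a round cake of dry paint, plain brick-brown, 32 mm across and 10 mm thick, about 14 g, lying flat and loose on the floor of the tray's bay. Origin: centre of its underside, z up. The three cakes are alike. It slides easily and only needs pushing.
- tablet3: a round cake of dry paint, plain brick-brown, 32 mm across and 10 mm thick, about 14 g, lying flat and loose on the floor of the tray's bay. Origin: centre of its underside, z up. The three cakes are alike. It slides easily and only needs pushing.
- eraser: a white block eraser in a blue sleeve, 42 x 19 x 12 mm (x, y, z), loose in the bay; origin at the centre of its underside. To be left alone.
- sharpener: a brass pencil sharpener, 25 x 16 x 13 mm (x, y, z), loose in the bay; origin at the centre of its underside. To be left alone.
- ink_bottle: a small ink bottle, 48 mm across, 62 mm high, on the desk beside the tray; origin under its centre. To be left alone.
- tape_roll: a roll of masking tape lying flat, 92 mm across, 24 mm high, on the desk; origin under its centre. To be left alone.
- brush_mug: an orange mug, 82 mm across and 95 mm high with its handle towards its own y, brushes and pencils standing in it to about 190 mm; origin under its centre. To be left alone.
- marker_pot: a black round pot, 92 mm across and 80 mm high, markers standing in it to about 145 mm; origin under its centre. To be left alone.
- scissors: a pair of scissors lying closed on the desk, 150 x 75 x 12 mm, blades to its own x; origin on the desk under the pivot. To be left alone.

How it is judged:
By the outcome, as a careful person would: the job done as asked, in the order asked, and still so for the second after the job is handed in, with the robot touching nothing.
It also fails if it takes over 72 s, if anything falls off the work surface, if the arm or the gripper's body presses on something with over 40 N, if the wrist force passes 120 N, or if a joint passes its speed limit or range.

## Working session

There is one attempt and no reset: what is moved stays moved. The work goes in short steps, Python scripts to look and compute and a tool call to move; the robot and the scene stay as the last step left them, time stands still between calls to the robot, and variables do not carry over. Pictures are saved under pics/ and viewed, about 8 in all and at most 12, crops included, and the job is handed in when it is done.

Besides the shell and the picture viewer there is one more tool, called after "Emit:" as name(argument=value, ...), one argument or row to a line, values as JSON. move_arm: Moves the arm, as the interface text tells. Its arguments: {"type":"object","properties":{"rows":{"type":"array","items":{"type":"array","items":{"type":"array","items":{"type":"number"}}}},"squeeze":{"type":"number"}},"required":["rows"]}

```bash
mkdir -p pics; cat > h.py <<'E'
import numpy as np,cv2
from rig import sense,eyes,ctrl
from scipy.spatial.transform import Rotation as R
def cam(n):
    c=eyes.capture(n);q=c["attitude"]
    q=np.array(q,float)
    c["R"]=R.from_quat(np.r_[q[1:],q[0]]).as_matrix() if q.size==4 else q.reshape(3,3)
    c["f"]=240/np.tan(np.radians(c["vertical_fov"]/2));return c
def px2w(c,u,v,z):
    d=c["R"]@np.array([(u-c["cx"])/c["f"],(v-c["cy"])/c["f"],1]);p=np.array(c["xyz"],float)
    return p+d*(z-p[2])/d[2]
def w2px(c,P):
    d=c["R"].T@(np.array(P,float)-np.array(c["xyz"]));return c["f"]*d[:2]/d[2]+[c["cx"],c["cy"]]
E
python3 - <<'E'
from h import *
print(sense())
for n in("top","scene"):
    c=cam(n);cv2.imwrite(f"pics/{n}0.png",c["color"]);print(n,c["vertical_fov"],c["cx"],c["cy"],c["xyz"],c["attitude"])
E
```

```text
{'time_s': 0.0, 'joints': array([-1.36640633e+00,  3.13444558e-01,  1.49846372e+00, -4.24741486e-06,
        1.33099988e+00, -2.23440202e-01]), 'dq': array([ 4.94509817e-05,  2.40420692e-04, -8.12462455e-05, -7.13602938e-05,
        6.15569201e-04, -6.28784462e-04]), 'tau': array([-5.13422196e-05, -4.12265646e+01, -2.59742850e+01, -1.74064708e-04,
        4.13921691e-03,  1.48976532e-06]), 'eef_pos': array([ 217.73646506, -477.43679801,  238.72782902]), 'ee_rot': array([-4.68067534e-04,  8.41099833e-01, -5.40879504e-01, -4.62124196e-04]), 'force': array([-0.43000759,  0.65382427, -0.12208731]), 'wrist_torque': array([ 0.00092468, -0.01439677, -0.04667434]), 'grip_width': 0.9974766095862284}
top 54.60792693840343 326.1278947393388 238.13651243231814 [ 375.04461452  -61.72021193 1179.8384577 ] [-0.03577787  0.71284144 -0.6998606   0.02778795]
scene 49.78004259370485 312.48849458036136 237.29759051078628 [ 939.40742815 -578.8935928  1176.88559975] [-0.25102408  0.90231356  0.33809292 -0.09225147]
```

View pics/top0.png

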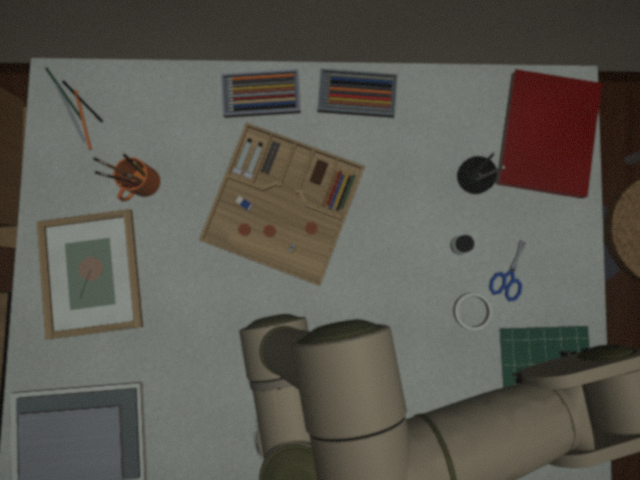

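The top view shows the tray at about (283,204) px. The cakes are near (244,230), (269,231) and (311,228), the eraser near (243,203) and the sharpener near (291,248). Next I'll enlarge both views.

```bash
python3 - <<'E'
from h import *
c=cam("top");s=cam("scene")
a=cv2.resize(c["color"][115:290,195:370],None,fx=3.4,fy=3.4,interpolation=cv2.INTER_CUBIC)
a=cv2.convertScaleAbs(a,alpha=1.5)
cv2.imwrite("pics/topc.png",a)
cv2.imwrite("pics/sc.png",cv2.convertScaleAbs(s["color"],alpha=1.4))
for p in[(249,124),(364,165),(320,284),(201,240)]:print(px2w(c,*p,22))
for p in[(244,230),(269,231),(311,228)]:print(px2w(c,*p,16))
E
```

```text
[769.33729668 155.47255156  22.        ]
[ 667.13199922 -140.10824029   22.        ]
[364.917494  -34.6002921  22.       ]
[469.02015743 265.92222562  22.        ]
[496.7602892  159.95533151  16.        ]
[495.34533349  96.74599831  16.        ]
[504.82203061  -8.97129815  16.        ]
```

View pics/topc.png

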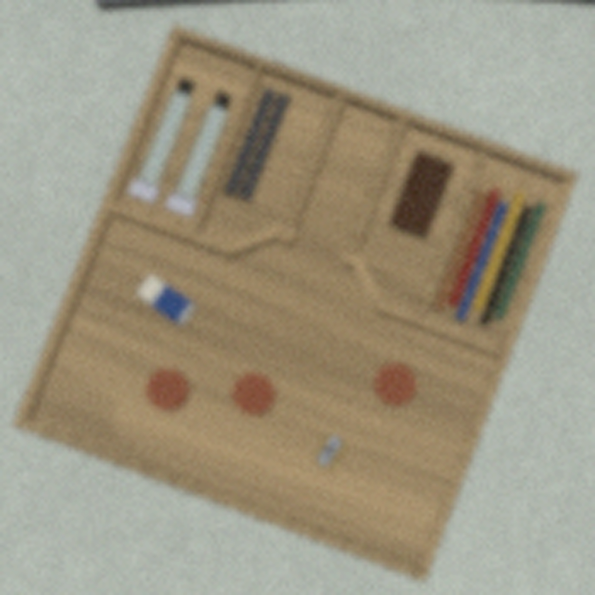

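View pics/sc.png

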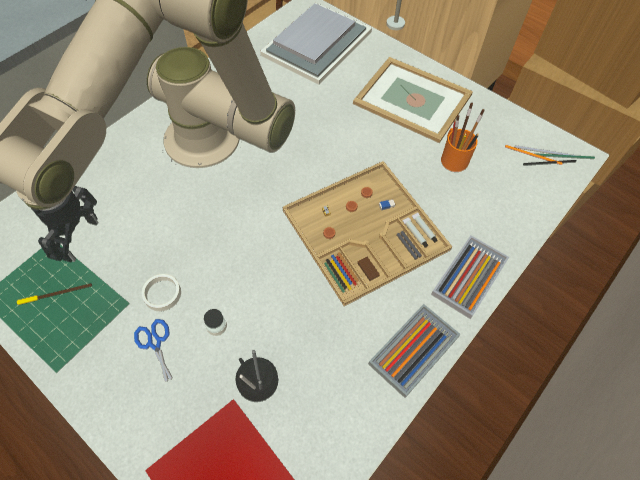

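The top crop gives the cakes at (168,389), (254,394) and (395,384), the sharpener at (330,450) and the eraser at (165,298). It also gives the noses at about (293,238) and (352,260), and the tray corners at (175,27), (578,176), (425,580) and (17,427). I'll fit the tray pose with both cameras and view the rectified scene with the model overlaid.

```bash
cat >> h.py <<'E'
def T2W(t,p):
    c,s=np.cos(t[2]),np.sin(t[2]);p=np.atleast_2d(p);return np.c_[t[0]+c*p[:,0]-s*p[:,1],t[1]+s*p[:,0]+c*p[:,1]]
def W2T(t,p):
    c,s=np.cos(t[2]),np.sin(t[2]);d=np.atleast_2d(p)[:,:2]-t[:2];return np.c_[c*d[:,0]+s*d[:,1],-s*d[:,0]+c*d[:,1]]
def cakes(c):
    hsv=cv2.cvtColor(cv2.GaussianBlur(c["color"],(3,3),0),cv2.COLOR_BGR2HSV)
    m=((hsv[...,0]<9)|(hsv[...,0]>172))&(hsv[...,1]>95)&(hsv[...,2]>50)
    n,l,s,ce=cv2.connectedComponentsWithStats(m.astype(np.uint8))
    return [(px2w(c,*ce[i],14)[:2],s[i,4]) for i in range(1,n) if s[i,4]>25]
E
python3 - <<'E'
from h import *
from scipy.optimize import least_squares
c=cam("top");s=cam("scene")
cor=np.array([[150,163],[150,-163],[-175,-163],[-175,163]])
tp=(np.array([(175,27),(578,176),(425,580),(17,427)])+.5)/3.4-.5+[195,115]
sp=np.array([(451,246),(346,304),(283,208),(383,162)])
def fit(sets):
    def r(t):
        w=np.c_[T2W(t,cor),np.full(4,20)]
        return np.concatenate([[w2px(cc,q)-p for q,p in zip(w,P)] for cc,P in sets]).ravel()
    f=least_squares(r,[570,60,.3]);return f.x,f.fun.round(1)
print(fit([(c,tp)]));print(fit([(s,sp)]));t,r=fit([(c,tp),(s,sp)]);print(t,r)
np.save("t.npy",t)
for n,cc in(("top",c),("scene",s)):
    for w,a in cakes(cc):
        q=W2T(t,w)[0]
        if abs(q[0])<180 and abs(q[1])<170: print(n,w.round(),q.round(),a)
# rectified scene in tray frame at z=16 (x up, y left), 1.7px/mm
k=1.7
Q=np.float32([[155,170],[155,-170],[-180,-170],[-180,170]])
src=np.float32([w2px(s,[*T2W(t,q)[0],16]) for q in Q]);dst=np.float32([[(170-q[1])*k,(155-q[0])*k] for q in Q])
im=cv2.warpPerspective(s["color"],cv2.getPerspectiveTransform(src,dst),(578,570),flags=cv2.INTER_CUBIC)
for x,y in[(30,24.5),(30,-24.5),(0,56),(0,-56),(142,21),(142,-21),(-167,155),(-167,-155),(0,155),(0,-155)]:
    cv2.drawMarker(im,(int((170-y)*k),int((155-x)*k)),(255,255,0),0,9)
cv2.imwrite("pics/rect.png",cv2.convertScaleAbs(im,alpha=1.3))
E
```

```text
(array([ 5.78870951e+02,  6.02323495e+01, -3.40538265e-01]), array([-0.1, -0.4,  0.6, -0.7,  0.5,  1. , -1. ,  0. ]))
(array([ 5.81489051e+02,  6.14249990e+01, -3.33658061e-01]), array([ 1.7,  0.4, -0.5,  0.2, -0.8, -0.2, -0.4, -0.9]))
[ 5.80150321e+02  6.08499184e+01 -3.37329414e-01] [-0.6 -0.8  0.3 -1.4  0.5  0.3 -1.1 -0.2  1.2  0.5 -1.4 -0.  -1.2 -0.6
 -0.6 -1. ]
top [609. -65.] [  68. -109.] 95
scene [610. -66.] [  70. -110.] 100
```

View pics/rect.png

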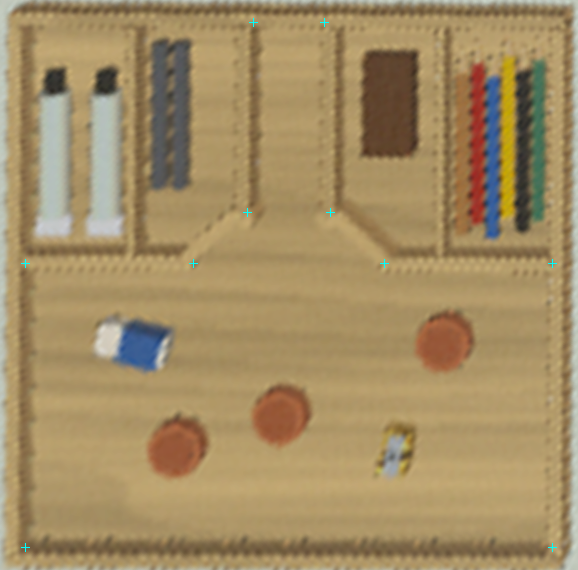

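The overlay matches the tray. In tray coordinates the cakes are A (-46,-91), B (-88,5) and C (-108,66), the eraser is at about (-47,92) and the sharpener at about (-110,-63).

My plan is to shut the jaws with tool x along tray x. The finger backs push in +x and the finger sides push in ±y, so no re-rolling is needed.

```bash
cat >> h.py <<'E'
def st():
    s=sense();q=s["ee_rot"];M=R.from_quat(np.r_[q[1:],q[0]]).as_matrix();t=np.load("t.npy")
    p=np.array(s["eef_pos"]);yaw=np.arctan2(M[1,0],M[0,0])
    print("t",round(s["time_s"],2),"tray",W2T(t,p)[0].round(1),"z",p[2].round(1),"roll need",round(-np.degrees(t[2]-yaw)/6,2),"F",s["force"].round(1),"g",round(s["grip_width"],2),"tilt",M[2].round(3))
    return p,M,t
def go(x,y,z):
    p,M,t=st();print("d",(M.T@(np.r_[T2W(t,[x,y])[0],z]-p)).round(1))
E
python3 - <<'E'
from h import *
go(-128,5,150)
E
```

```text
t 0.3 tray [-163.7 -628.1] z 239.1 roll need -7.69 F [-0.8  0.2 -0.4] g 0.99 tilt [-0. -0. -1.]
d [-431.8 -464.2   89.3]
```

Emit:
move_arm(
  rows=[
    [[-40,-43,8,-0.7,-1],[-80,-86,16,-1.4,-1],[-120,-129,25,-2.1,-1],[-160,-172,33,-2.9,-1],[-200,-215,41,-3.6,-1],[-240,-258,50,-4.3,-1],[-280,-301,58,-5.0,-1],[-320,-344,66,-5.7,-1],[-360,-387,74,-6.4,-1],[-400,-430,83,-7.1,-1],[-432,-464,89,-7.69,-1],[-432,-464,89,-7.69,-1]],
  ],
)

```text
time_s: 1.8
eef_pos: [460.9, 110.2, 149.7]
ee_rot: [-0.0, 0.986, -0.166, -0.001]
force: [-0.1, -0.8, 0.3]
grip_width: 0.0
```

```bash
python3 - <<'E'
from h import *
go(-128,5,40)
s=cam("scene");t=np.load("t.npy")
u,v=w2px(s,[*T2W(t,[-60,0])[0],80]).astype(int)
cv2.imwrite("pics/s2.png",cv2.convertScaleAbs(cv2.resize(s["color"][v-95:v+95,u-125:u+125],None,fx=3,fy=3,interpolation=cv2.INTER_CUBIC),alpha=1.4))
E
```

```text
t 1.8 tray [-128.9    7.1] z 149.7 roll need 0.04 F [-0.1 -0.8  0.3] g 0.0 tilt [-0.001 -0.    -1.   ]
d [  1.    2.1 109.7]
```

View pics/s2.png

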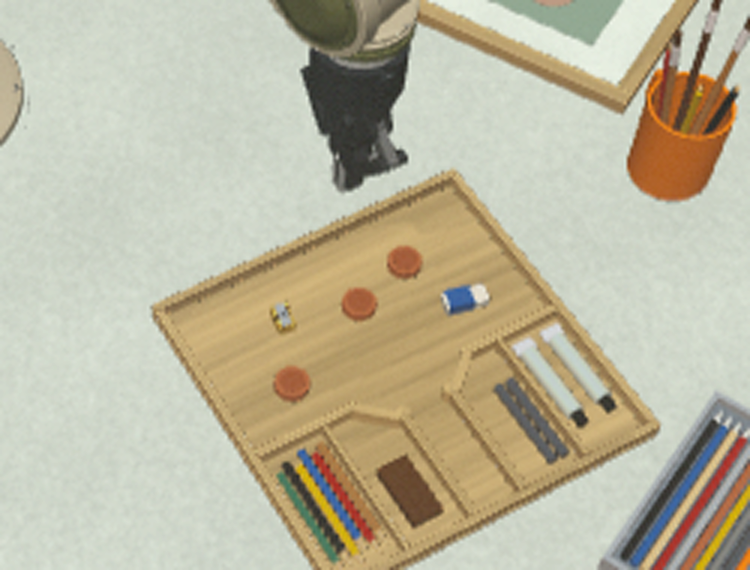

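The gripper hangs over the near bay with its tips at about (345,180) and (400,160). They look wider across tray y than I expected, so I'll go lower and look closer.

Emit:
move_arm(
  rows=[
    [[0,1,40,0,-1],[0,2,80,0,-1],[0,2,110,0,-1],[0,2,110,0,-1]],
  ],
)

```text
time_s: 2.35
eef_pos: [458.7, 106.0, 39.0]
ee_rot: [0.0, 0.986, -0.168, -0.002]
force: [-0.3, 0.4, 1.5]
grip_width: -0.002
```

```bash
python3 - <<'E'
from h import *
go(-128,5,18)
s=cam("scene");t=np.load("t.npy")
u,v=w2px(s,[*T2W(t,[-120,0])[0],60]).astype(int)
cv2.imwrite("pics/s3.png",cv2.convertScaleAbs(cv2.resize(s["color"][v-45:v+45,u-60:u+60],None,fx=6,fy=6,interpolation=cv2.INTER_CUBIC),alpha=1.8,beta=15))
E
```

```text
t 2.35 tray [-129.5    2.4] z 39.0 roll need -0.0 F [-0.3  0.4  1.5] g -0.0 tilt [-0.004  0.001 -1.   ]
d [ 1.6 -2.6 20.9]
```

View pics/s3.png

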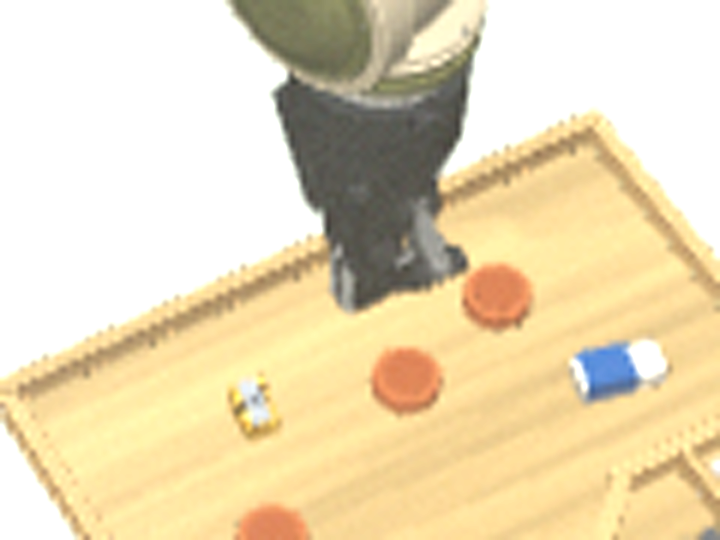

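The tips at (350,300) and (455,265) span about 50 mm along tray y while the gripper reads shut. I'll open the jaws partway to see which way they move.

```bash
cat > snap.py <<'E'
from h import *
def snap():
    s=cam("scene");t=np.load("t.npy");p,M,_=st()
    im=cv2.resize(s["color"],None,fx=8,fy=8,interpolation=cv2.INTER_CUBIC) 
    f=lambda P:tuple(((w2px(s,P)+.5)*8).astype(int))
    for k,(ax,col) in enumerate((((1,0),(0,0,255)),((0,1),(0,255,0)))):
        e=25*(M[:,0]*ax[0]+M[:,1]*ax[1]);b=p+8*M[:,2]
        cv2.line(im,f(b),f(b+e),col,2)
    u,v=f(p+[0,0,25]);return cv2.convertScaleAbs(im[v-250:v+250,u-200:u+200],alpha=1.8,beta=15)
E
python3 -c "
from snap import *
cv2.imwrite('a.png',snap())"
```

```text
t 2.45 tray [-128.1    3.3] z 41.1 roll need 0.01 F [-0.1  0.2 -0.4] g -0.0 tilt [ 0. -0. -1.]
```

Emit:
move_arm(
  rows=[
    [[0,0,0,0,-0.3],[0,0,0,0,-0.3],[0,0,0,0,-0.3]],
  ],
)

```text
time_s: 2.82
eef_pos: [460.6, 106.3, 41.5]
ee_rot: [-0.0, 0.986, -0.168, 0.001]
force: [0.2, 0.1, 1.3]
grip_width: 0.351
```

```bash
python3 -c "
from snap import *
cv2.imwrite('pics/s4.png',np.hstack([cv2.imread('a.png'),snap()]))"
```

```text
t 2.88 tray [-128.     3.3] z 41.4 roll need 0.01 F [-0.9 -0.   0.5] g 0.35 tilt [ 0.001 -0.    -1.   ]
```

View pics/s4.png

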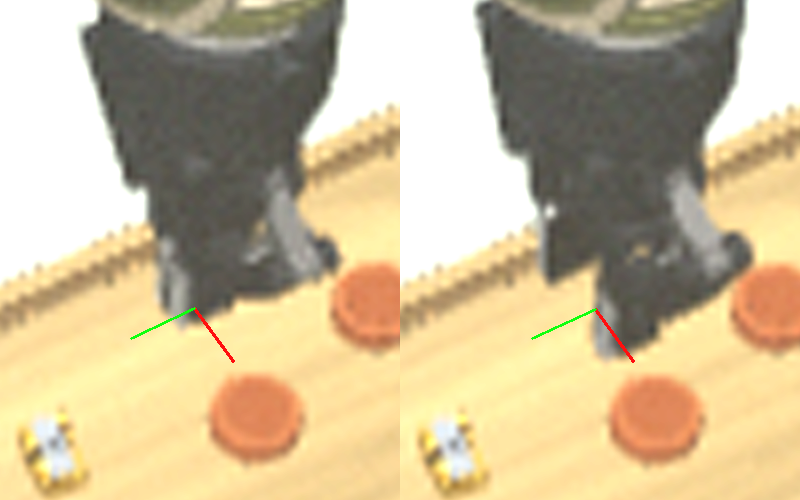

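The jaws open along tool x (red) as intended, and the shut tip is about 22 mm wide. The dark patch to its right looks like a shadow. I'll shut the jaws, descend and push B.

Emit:
move_arm(
  rows=[
    [[0,-1.5,0,0,-1],[0,-1.5,0,0,-1],[0,-1.5,10,0,-1],[0,-1.5,18,0,-1],[0,-1.5,23,0,-1],[0,-1.5,23,0,-1],[0,-1.5,23,0,-1]],
  ],
)

```text
time_s: 3.75
eef_pos: [461.1, 107.8, 18.5]
ee_rot: [-0.0, 0.986, -0.168, 0.001]
force: [-0.6, 0.8, -0.2]
grip_width: -0.0
```

```bash
python3 -c "
from snap import *
cv2.imwrite('pics/s5.png',snap());go(0,5,18)"
```

```text
t 3.8 tray [-127.8    4.9] z 18.5 roll need 0.01 F [0.3 0.5 0.1] g 0.0 tilt [ 0.001 -0.001 -1.   ]
t 3.8 tray [-127.8    4.9] z 18.5 roll need 0.01 F [0.3 0.5 0.1] g 0.0 tilt [ 0.001 -0.001 -1.   ]
d [127.8  -0.    0.7]
```

View pics/s5.png

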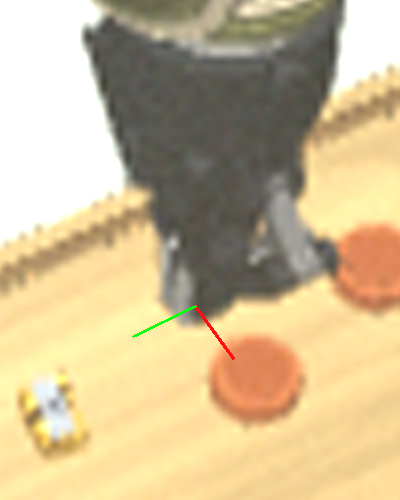

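That structure keeps the same offset from the tip at both heights. Tracing its ray, it fits the front knuckle about 58 mm ahead and 60–100 mm above the tips, which clears the tray. Force is near zero, so I'll push B with a slight drift towards y = 0.

Emit:
move_arm(
  rows=[
    [[9,0,0.5,0,-1],[18,0,0.5,0,-1],[27,0.5,0.5,0,-1],[36,1,0.5,0,-1],[45,1.5,0.5,0,-1],[54,2,0.5,0,-1],[63,3,0.5,0,-1],[72,4,0.5,0,-1],[81,5,0.5,0,-1],[90,5,0.5,0,-1],[99,5,0.5,0,-1],[102,5,0.5,0,-1]],
  ],
)

```text
time_s: 5.3
eef_pos: [556.3, 69.2, 18.1]
ee_rot: [-0.0, 0.986, -0.168, 0.001]
force: [-0.7, -0.3, 1.0]
grip_width: -0.005
```

```bash
cat >> snap.py <<'E'
def rect(k=1.7):
    s=cam("scene");t=np.load("t.npy")
    Q=np.float32([[155,170],[155,-170],[-180,-170],[-180,170]])
    src=np.float32([w2px(s,[*T2W(t,q)[0],16]) for q in Q]);dst=np.float32([[(170-q[1])*k,(155-q[0])*k] for q in Q])
    im=cv2.warpPerspective(s["color"],cv2.getPerspectiveTransform(src,dst),(int(340*k),int(335*k)),flags=cv2.INTER_CUBIC)
    h=cv2.cvtColor(im,cv2.COLOR_BGR2HSV);m=((h[...,0]<10)&(h[...,1]>140)&(h[...,2]>90)).astype(np.uint8)
    n,l,S,ce=cv2.connectedComponentsWithStats(m)
    for i in range(1,n):
        if S[i,4]>250:print("cake? x,y",(155-ce[i][1]/k).round(1),(170-ce[i][0]/k).round(1),"area",S[i,4],"wh",S[i,2:4])
    return cv2.convertScaleAbs(im,alpha=1.3)
E
python3 -c "
from snap import *
cv2.imwrite('pics/r1.png',rect());go(28,0,18)"
```

```text
cake? x,y 70.7 -110.5 area 2024 wh [ 15 162]
t 5.35 tray [-25.3  -0.1] z 18.1 roll need 0.01 F [-0.3  0.1 -0.4] g -0.0 tilt [ 0.001 -0.001 -1.   ]
d [53.3 -0.   0.2]
```

```bash
python3 -c "
from snap import *
im=cv2.imread('pics/r1.png');h=cv2.cvtColor(im,cv2.COLOR_BGR2HSV)
print(h[342,444],h[335,440],h[447,177],h[470,300],h[255,230])"
```

```text
[ 10 161 152] [ 10 159 152] [ 20  58 127] [ 20 106 185] [ 20 110 162]
```

View pics/r1.png

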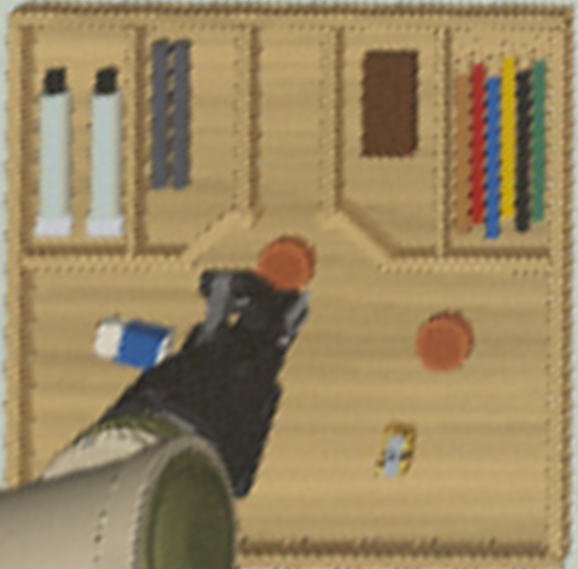

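B was pushed straight and sits in the mouth at (287,263) px, tray (0,1). That puts the pusher face about 10 mm ahead of the TCP. I'll continue through the gate.

Emit:
move_arm(
  rows=[
    [[7,0,0,0,-1],[14,0,0,0,-1],[21,0,0,0,-1],[28,0,0,0,-1],[35,0,0,0,-1],[42,0,0,0,-1],[49,0,0,0,-1],[56,0,0,0,-1],[62,0,0,0,-1],[62,0,0,0,-1]],
  ],
)

```text
time_s: 6.6
eef_pos: [615.1, 48.5, 18.2]
ee_rot: [-0.0, 0.986, -0.168, 0.001]
force: [0.0, -0.4, 0.3]
grip_width: -0.003
```

```bash
sed -i 's/h\[...,0\]<10/h[...,0]<14/; s/\[...,1\]>140/[...,1]>125/' snap.py; python3 -c "
from snap import *
cv2.imwrite('pics/r2.png',rect());go(-108,97,50)"
```

```text
cake? x,y 70.8 -110.2 area 2329 wh [ 19 165]
cake? x,y 63.2 0.4 area 2142 wh [58 54]
cake? x,y -46.0 -91.3 area 2480 wh [56 59]
t 6.65 tray [36.7 -0.1] z 18.1 roll need 0.0 F [0.7 0.2 0.1] g -0.0 tilt [ 0.001 -0.001 -1.   ]
d [-144.7  -97.2  -32. ]
```

B is in at (63,0). Now C: lift, cross over, come down on its +y side and sweep it to y≈0.

Emit:
move_arm(
  rows=[
    [[0,0,-20,0,-1],[0,0,-42,0,-1],[-40,-27,-42,0,-1],[-80,-54,-42,0,-1],[-120,-81,-42,0,-1],[-145,-99,-42,0,-1],[-145,-99,-42,0,-1],[-145,-99,-30,0,-1],[-145,-99,-15,0,-1],[-145,-99,-5,0,-1],[-145,-99,0,0,-1],[-145,-99,0,0,-1]],
  ],
)

```text
time_s: 8.15
eef_pos: [510.6, 189.8, 17.6]
ee_rot: [-0.0, 0.986, -0.168, 0.0]
force: [0.0, 0.1, 0.9]
grip_width: 0.001
```

```bash
python3 -c "
from snap import *
rect();go(-108,27,18)"
```

```text
cake? x,y 70.7 -110.3 area 2331 wh [ 19 165]
cake? x,y 61.6 1.5 area 2472 wh [58 59]
cake? x,y -46.0 -91.2 area 2467 wh [56 59]
cake? x,y -108.2 65.9 area 2520 wh [58 59]
t 8.2 tray [-108.1   98.9] z 18.0 roll need 0.0 F [ 0.4 -0.   0.2] g -0.0 tilt [ 0.001 -0.001 -1.   ]
d [ 0.1 71.9 -0. ]
```

Emit:
move_arm(
  rows=[
    [[0,7,0,0,-1],[0,14,0,0,-1],[0,21,0,0,-1],[0,28,0,0,-1],[0,35,0,0,-1],[0,42,0,0,-1],[0,49,0,0,-1],[0,56,0,0,-1],[0,63,0,0,-1],[0,69,0,0,-1],[0,72,0,0,-1],[0,72,0,0,-1]],
  ],
)

```text
time_s: 9.7
eef_pos: [487.0, 121.9, 18.0]
ee_rot: [-0.0, 0.986, -0.168, 0.001]
force: [-0.6, 0.4, 0.9]
grip_width: -0.001
```

```bash
python3 -c "
from snap import *
rect();go(-139,0,18)"
```

```text
cake? x,y 70.8 -110.3 area 2331 wh [ 18 165]
cake? x,y 61.6 1.5 area 2488 wh [59 59]
cake? x,y -46.1 -91.3 area 2476 wh [56 59]
cake? x,y -108.4 -2.3 area 2500 wh [58 59]
t 9.75 tray [-108.1   26.9] z 18.0 roll need 0.0 F [ 0.4  0.3 -0.3] g 0.0 tilt [ 0.001 -0.001 -1.   ]
d [-30.9  26.9  -0.1]
```

Emit:
move_arm(
  rows=[
    [[0,-4,0,0,-1],[0,-4,-22,0,-1],[-15,6,-32,0,-1],[-31,27,-32,0,-1],[-31,28,-32,0,-1],[-31,28,-20,0,-1],[-31,28,-8,0,-1],[-31,28,0,0,-1],[-31,28,0,0,-1],[-22,28,0,0,-1],[-13,28,0,0,-1],[-5,28,0,0,-1]],
  ],
)

```text
time_s: 11.25
eef_pos: [474.0, 96.9, 18.2]
ee_rot: [-0.0, 0.986, -0.168, 0.001]
force: [-0.5, 0.0, 0.4]
grip_width: -0.004
```

```bash
python3 -c "
from snap import *
rect();go(36,0,18)"
```

```text
cake? x,y 70.6 -110.3 area 2335 wh [ 19 166]
cake? x,y 61.5 1.5 area 2484 wh [59 58]
cake? x,y -45.9 -91.4 area 2503 wh [57 59]
cake? x,y -87.1 -2.6 area 2352 wh [58 54]
t 11.3 tray [-111.2   -1.1] z 18.3 roll need -0.0 F [1.  0.2 0.3] g 0.0 tilt [ 0.003 -0.001 -1.   ]
d [147.2  -1.2   0.7]
```

Emit:
move_arm(
  rows=[
    [[9,0,0.5,0,-1],[18,0,0.5,0,-1],[27,0,0.5,0,-1],[36,-0.5,0.5,0,-1],[45,-1,0.5,0,-1],[54,-1.5,0.5,0,-1],[63,-2,0.5,0,-1],[72,-2,0.5,0,-1],[81,-2,0.5,0,-1],[90,-2,0.5,0,-1],[97,-2,0.5,0,-1],[97,-2,0.5,0,-1]],
  ],
)

```text
time_s: 12.8
eef_pos: [567.3, 66.2, 18.0]
ee_rot: [-0.0, 0.986, -0.168, 0.002]
force: [-0.4, 0.5, 0.3]
grip_width: -0.002
```

```bash
python3 -c "
from snap import *
rect();go(36,0,18)"
```

```text
cake? x,y 70.8 -110.3 area 2328 wh [ 18 165]
cake? x,y 61.6 1.5 area 2480 wh [59 58]
cake? x,y 11.7 -1.5 area 2372 wh [57 55]
cake? x,y -46.1 -91.2 area 2473 wh [56 59]
t 12.85 tray [-14.3   0.8] z 17.9 roll need -0.0 F [ 0.1  0.4 -0.2] g 0.0 tilt [ 0.003 -0.001 -1.   ]
d [50.3  0.8  0.1]
```

Emit:
move_arm(
  rows=[
    [[7,0,0,0,-1],[14,0,0,0,-1],[21,0,0,0,-1],[28,0,0,0,-1],[35,0,0,0,-1],[42,0,0,0,-1],[48,0,0,0,-1],[51,0,0,0,-1],[51,0,0,0,-1]],
  ],
)

```text
time_s: 13.98
eef_pos: [615.2, 49.4, 18.0]
ee_rot: [-0.0, 0.986, -0.168, 0.001]
force: [0.4, -0.1, -0.6]
grip_width: 0.002
```

```bash
python3 -c "
from snap import *
rect();go(-46,-124,18)"
```

```text
cake? x,y 70.7 -110.3 area 2329 wh [ 18 164]
cake? x,y 78.0 0.7 area 4776 wh [ 66 107]
cake? x,y -46.1 -91.3 area 2501 wh [57 59]
t 14.03 tray [36.7  0.8] z 18.0 roll need -0.0 F [ 0.  -0.2 -0.1] g 0.0 tilt [ 0.003 -0.001 -1.   ]
d [-82.6 124.8  -0.3]
```

C is in and has pushed B along. Now A: come down on its -y side.

Emit:
move_arm(
  rows=[
    [[0,0,-20,0,-1],[0,0,-42,0,-1],[-25,38,-42,0,-1],[-55,82,-42,0,-1],[-83,124,-42,0,-1],[-83,125,-42,0,-1],[-83,125,-28,0,-1],[-83,125,-14,0,-1],[-83,125,-4,0,-1],[-83,125,0,0,-1],[-83,125,0,0,-1]],
  ],
)

```text
time_s: 15.4
eef_pos: [495.3, -40.8, 17.4]
ee_rot: [-0.0, 0.986, -0.168, 0.001]
force: [0.5, -0.3, 1.6]
grip_width: 0.002
```

```bash
python3 -c "
from snap import *
rect();go(-46,-27,18)"
```

```text
cake? x,y 70.6 -110.2 area 2335 wh [ 19 166]
cake? x,y 77.0 0.8 area 4958 wh [ 66 111]
cake? x,y -48.1 -80.1 area 511 wh [21 43]
t 15.45 tray [ -46.2 -124.1] z 17.7 roll need -0.0 F [ 0.4 -0.3  0.4] g 0.0 tilt [ 0.003 -0.001 -1.   ]
d [  0.2 -97.1  -0.2]
```

Emit:
move_arm(
  rows=[
    [[0,-9,0,0,-1],[0,-18,0,0,-1],[0,-27,0,0,-1],[0,-36,0,0,-1],[0,-45,0,0,-1],[0,-54,0,0,-1],[0,-63,0,0,-1],[0,-72,0,0,-1],[0,-81,0,0,-1],[0,-90,0,0,-1],[0,-95,0,0,-1],[0,-95,0,0,-1]],
  ],
)

```text
time_s: 16.95
eef_pos: [527.0, 49.0, 17.8]
ee_rot: [-0.0, 0.986, -0.168, 0.001]
force: [-0.3, 0.1, -0.2]
grip_width: -0.001
```

Emit:
move_arm(
  rows=[
    [[0,4,0,0,-1],[0,4,-18,0,-1],[-8,4,-35,0,-1],[-34,0,-35,0,-1],[-40,0,-35,0,-1],[-40,0,-35,0,-1]],
  ],
)

```text
time_s: 17.7
eef_pos: [489.4, 61.9, 52.7]
ee_rot: [-0.0, 0.986, -0.168, 0.002]
force: [0.4, -0.2, 1.0]
grip_width: 0.003
```

```bash
python3 -c "
from snap import *
rect();go(-78,0,18)"
```

```text
cake? x,y 70.8 -110.2 area 2334 wh [ 19 165]
cake? x,y 76.9 0.8 area 4974 wh [ 66 111]
cake? x,y -45.9 -2.8 area 2527 wh [58 58]
t 17.75 tray [-85.7 -29.1] z 52.7 roll need 0.0 F [ 0.4  0.1 -0.6] g -0.0 tilt [ 0.003 -0.001 -1.   ]
d [  7.6 -29.   34.8]
```

A is at (-46,-3). I'll come down behind it and push.

Emit:
move_arm(
  rows=[
    [[2,-14,0,0,-1],[5,-27,0,0,-1],[5,-27,10,0,-1],[5,-27,22,0,-1],[5,-27,31,0,-1],[5,-27,35,0,-1],[5,-27,35,0,-1],[14,-27,35,0,-1],[23,-27,35,0,-1],[32,-28,35,0,-1],[41,-28.5,35,0,-1],[50,-29,35,0,-1]],
  ],
)

```text
time_s: 19.25
eef_pos: [547.2, 72.4, 17.9]
ee_rot: [-0.0, 0.986, -0.168, 0.002]
force: [0.2, -0.6, 0.4]
grip_width: -0.002
```

```bash
python3 -c "
from snap import *
rect();go(36,0,18)"
```

```text
cake? x,y 70.7 -110.3 area 2327 wh [ 19 164]
cake? x,y 77.0 0.9 area 4961 wh [ 67 111]
cake? x,y -10.0 -1.9 area 2344 wh [58 56]
t 19.3 tray [-33.9  -0. ] z 18.0 roll need -0.0 F [ 0.3 -0.4  0.4] g 0.0 tilt [ 0.005 -0.001 -1.   ]
d [69.9 -0.1  0.3]
```

Emit:
move_arm(
  rows=[
    [[7,0,0,0,-1],[14,0,0,0,-1],[21,0,0,0,-1],[28,0,0,0,-1],[35,0,0,0,-1],[42,0,0,0,-1],[49,0,0,0,-1],[56,0,0,0,-1],[62,0,0,0,-1],[66,0,0,0,-1],[68,0,0,0,-1],[68,0,0,0,-1]],
  ],
)

```text
time_s: 20.8
eef_pos: [612.4, 49.5, 18.3]
ee_rot: [-0.0, 0.986, -0.168, 0.002]
force: [0.1, -0.6, 0.3]
grip_width: -0.0
```

Emit:
move_arm(
  rows=[
    [[-4,0,0,0,-1],[-6,0,-10,0,-1],[-6,0,-40,0,-1],[-40,0,-80,0,-1],[-90,0,-110,0,-1],[-140,0,-130,0,-1],[-180,0,-150,0,-1],[-180,0,-150,0,-1]],
  ],
)

```text
time_s: 21.8
eef_pos: [440.7, 110.0, 169.6]
ee_rot: [-0.001, 0.986, -0.167, 0.004]
force: [0.6, -0.1, -0.5]
grip_width: -0.005
```

```bash
python3 -c "
from snap import *
cv2.imwrite('pics/r9.png',rect());st()"
```

```text
cake? x,y 89.9 -0.7 area 7332 wh [ 68 165]
cake? x,y 70.9 -110.3 area 2319 wh [ 18 165]
t 21.85 tray [-1.467e+02  1.000e-01] z 168.8 roll need 0.01 F [ 0.4  0.5 -0.8] g -0.0 tilt [ 0.007 -0.002 -1.   ]
```

View pics/r9.png

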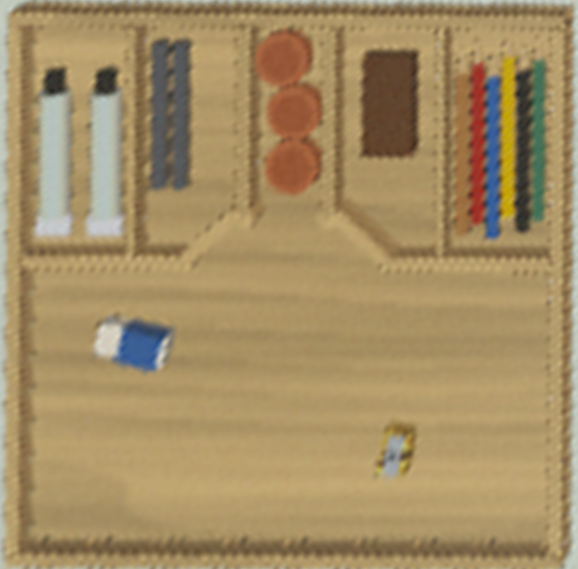

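All three cakes lie flat in the slot at about (283,58), (294,111) and (291,165) px. The last one's rear edge is at x≈41 mm, past the gate at 30. The eraser and sharpener haven't moved, and the arm is clear.

```bash
python3 -c "
from rig import ctrl
print(ctrl.finish_job())"
```

```text
the job is handed in; nothing more can be done
None
```

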